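Seat the cross-started pump of a soap dispenser

ROBOT

A 6-joint arm with a two-finger parallel gripper is mounted at the origin on the work surface. World frame = base frame: x ahead of the robot, y to its left, z up, the work surface at z = 0. Lengths are in m, angles in rad, forces in N, time in s.
With the tool pointing down it reaches from about 0.375 to 0.9 m from the base axis. Payload 3.1 kg.
Tool frame: the origin (TCP) lies midway between the tips of the shut fingers; the grasp point (between the pads) lies 19 mm behind it; x points along the fingers, z is the direction in which the jaws open and shut, and the axes are right-handed (so a half turn about x gives the same grasp; the last joint's range is limited). The gripper opens to 85 mm and grips with 20 to 120 N. Pads are 22 mm wide; open, the fingers measure 114 mm over their backs; the gripper's body (76 mm by 85 mm) begins 54 mm behind the grasp point. The pads swing forward as they close: fully open they stand 13 mm farther back than shut.
Start: joints at [1.06, 0.527, 1.433, -0, 1.181, -0.178], TCP at [0.204, 0.591, 0.231] pointing down, gripper open.
Joint ranges: [-3.08, 3.08], [-0.75, 2.2], [0.22, 2.44], [-1.43, 4.57], [0, 2.65], [-2.85, 2.85]. Speed limits (rad/s): [2.79, 2.79, 3.14, 3.14, 3.14, 3.14].

INTERFACE

Orientations are given as a unit quaternion [x, y, z, w].
In Python, from station import status, snapshot, camera_params, ticket gives the robot as it stands.
- The arm moves only by the tool arm_command, never from a script. Its argument "series" is a list that holds one entry, the list of rows, each a list of 4 numbers: the shift along the tool's x, y, z in mm, then the turn about the tool's x in rad. A call has 1 to 10 rows; each row shifts and turns the commanded pose from where the row before left it, along the tool's axes as they then stand; what a row does not reach is not made up. A row lasts 1/10 s, in which the tool goes at most 50 mm and 8.59 degrees, less where a joint would pass 70% of its speed; a pose out of reach is approached as far as the arm can. A call is refused whole if a number of a shift passes 50 or a number of a turn 0.15, either way. A call with a gripper value outside its range is refused whole. "jaw" is the opening in per cent of the stroke, from 0 (shut) to 100 (fully open), set as the call begins (left out, the last holds). The fingers move at their own pace and stop on an object; "force" is the grip in N (left out, the last holds). Time passes only in rows, so rows that do not move let the fingers close. It gives the time, the measured TCP pose, the force and the opening at its end, in the units of the state.
- status.sense(): the state, without advancing time (a new reading comes with each control period).
- snapshot(name): name is "side" or "top"; returns the picture (384x512x3 uint8, red, green, blue); there is no depth.
- camera_params(name): a dict with "fovy" (degrees; the focal length in pixels is half the picture's height over the tangent of half this angle, whatever the lens; pixels are square), "cx", "cy" (the principal point, pixels), "extrinsics" (4x4, takes a point from camera to world coordinates). Camera axes: x right, y down, z forward; pixel columns grow to the right and rows downward; lengths in m; the calibration is good to about 2 mm. A picture is of the moment at which its call begins. camera_params takes no time and is no camera call.
- ticket.sign_off(): hands the job in, once; it reports no verdict.
The state is a dict: "t": time; "q": joint angles; "qd": joint speeds; "tau": joint torques, N m; "tcp_pos": TCP position; "tool_rot": TCP orientation; "force": force on the tool from outside, world axes, zero at the start; "ft_torque": the same for the moment, N m; "finger_gap": opening from 0.0 (shut) to 1.0 (fully open).
Only numpy, scipy, OpenCV 4.12 (cv2) and the standard library are available. Lean on these libraries where they do the work, as an engineer would, in place of code of your own. Each camera call takes 0.05 s, during which the arm holds its last target. There are 200 camera calls.

TASK

The pump of the squat, box-shaped soap dispenser is only sitting on top of its thread. Without lifting it off the neck, turn it backward (counter-clockwise seen from above) until it drops into the start of the thread, then turn it forward (clockwise) until it is fully home, with its spout in line with the long side of the dispenser, and let go. Leave the tall round dispenser standing where it is.

Things in the scene. Friction and masses are not known exactly. Their poses are not given: they have to be found in the camera images.
- pump_head (a point): Centre of the white pump's grip bar (50 long x, 22 wide y, 32 mm high), on the turning axis; x along the spout (reaches 60 mm), z up. Take the bar from above across its 22 mm. A 66 mm wide collar's top lies 38 mm below the point; two claws under it ride on the thread. About 0.12 kg, loose: it sinks by its own weight only, so a gripped pump must be lowered.
- dispenser: Squat white plastic dispenser, 120 (x) by 80 (y) by 88 mm high, fixed to the counter. Origin: centre of its underside, on the neck's axis; x along its long side, z up. Pump angle = yaw of the pump's x minus yaw of this x, positive counter-clockwise from above (backward). At the start the pump sits at -20 to +15 degrees, pump_head 174 mm above this origin.
- neck (a point): Centre of the 37 mm neck's top, 115 mm above the dispenser's origin, same axes. Two-start thread. At pump angle +60 degrees (48 to 72; stopped soon after) the pump drops 11 mm, pump_head 48 mm above this point. Turned forward it sinks evenly 3 mm more (about 3 mm play) to the stop at 0 degrees: home, pump_head at 45 mm. Forward without the drop it only slides on top and jams.
- tall_center (a point): Centre, half-way up, of the bystander: a slim round white dispenser, 62 mm across and 212 mm high, its pump in place. Loose; leave it standing where it is.
Things that resemble listed ones, but are neither listed nor needed, are in the scene too. What is shaped like the part that bears pump_head but pink is not meant. What is shaped like the part that bears tall_center but yellow is not meant.

How it is judged:
By the outcome, as a careful person would: the job done as asked, in the order asked, and still so for the second after the job is handed in, with the robot touching nothing.
It also fails if it takes over 35 s, if anything falls off the work surface, if the arm or the gripper's body presses on something with over 40 N, if the wrist force passes 120 N, or if a joint passes its speed limit or range.

## Working session

There is one attempt and no reset: what is moved stays moved. The work goes in short steps, Python scripts to look and compute and a tool call to move; the robot and the scene stay as the last step left them, time stands still between calls to the robot, and variables do not carry over. Pictures are saved under pics/ and viewed, about 8 in all and at most 12, crops included, and the job is handed in when it is done.

Besides the shell and the picture viewer there is one more tool, called after "Call:" as name(argument=value, ...), one argument or row to a line, values as JSON. arm_command: Moves the arm, as the interface text tells. Its arguments: {"type":"object","properties":{"series":{"type":"array"},"jaw":{"type":"number"},"force":{"type":"number"}},"required":["series"]}

```bash
mkdir -p pics
python3 - <<'E'
from station import status,snapshot,camera_params
import cv2,numpy as np
for n in("side","top"):
    cv2.imwrite(f"pics/{n}0.png",snapshot(n)[:,:,::-1]); p=camera_params(n); print(n,p["fovy"],p["cx"],p["cy"],np.round(p["extrinsics"],4).tolist(),[k for k in p])
s=status.sense();print(s["t"],s["tcp_pos"],s["tool_rot"],s["finger_gap"])
E
```

```text
side 42.48784172933592 257.0940452721071 196.19928534318177 [[0.9347, -0.2753, 0.2247, 0.2329], [-0.3551, -0.7013, 0.6181, -0.6807], [-0.0126, -0.6576, -0.7533, 1.0223], [0.0, 0.0, 0.0, 1.0]] ['fovy', 'cx', 'cy', 'extrinsics']
top 49.28405367683171 250.09287943495818 182.69200558024355 [[-0.0275, -0.9738, 0.2258, 0.3282], [-0.9996, 0.0259, -0.0102, 0.0671], [0.0041, -0.226, -0.9741, 1.0003], [0.0, 0.0, 0.0, 1.0]] ['fovy', 'cx', 'cy', 'extrinsics']
0.1 [0.20384342 0.59014684 0.23045044] [-0.41055745  0.57653425  0.40997623  0.5753002 ] 1.0010407137018198
```

View pics/side0.png

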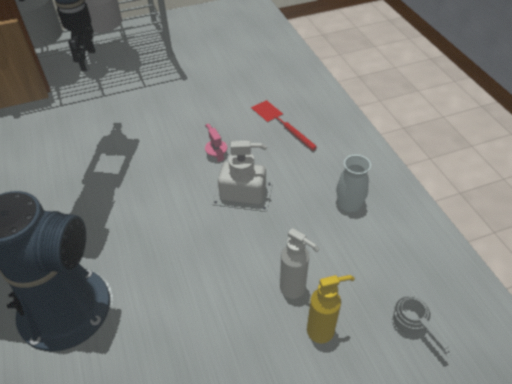

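View pics/top0.png

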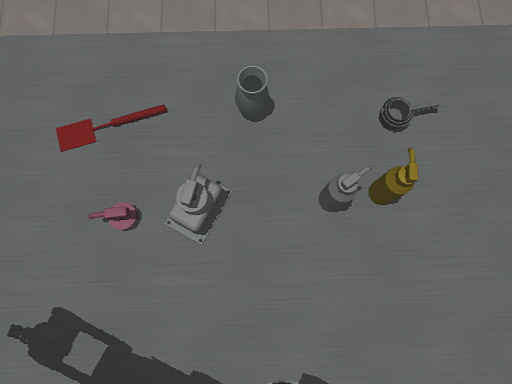

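The squat dispenser is at top (195,205) and side (243,180). The pump points up-right in the top view, and the tall white one is at top (342,192). I'll enlarge both views.

Run:
```python
import cv2,numpy as np
a=cv2.imread("pics/top0.png")[150:250,150:245]; b=cv2.imread("pics/side0.png")[130:215,205:280]
a=cv2.resize(a,None,fx=4,fy=6*4/6,interpolation=2); b=cv2.resize(b,(int(75*400/85),400),interpolation=2)
print(a.shape,b.shape)
c=np.hstack([a,b]); c=np.clip(c*1.3,0,255).astype(np.uint8)
for i in range(0,380,40): cv2.putText(c,str(150+i//4),(i,8),0,.3,(0,255,255));cv2.line(c,(i,10),(i,14),(0,255,255))
for i in range(0,400,40): cv2.putText(c,str(150+i//4),(0,i+4),0,.3,(0,255,255))
s=400/85
for k in range(0,75,10): cv2.putText(c,str(205+k),(380+int(k*s),8),0,.3,(0,255,0));cv2.line(c,(380+int(k*s),10),(380+int(k*s),14),(0,255,0))
for k in range(0,85,10): cv2.putText(c,str(130+k),(380,int(k*s)+4),0,.3,(0,255,0))
cv2.imwrite("pics/crop0.png",c)
```

```text
(400, 380, 3) (400, 352, 3)
```

View pics/crop0.png

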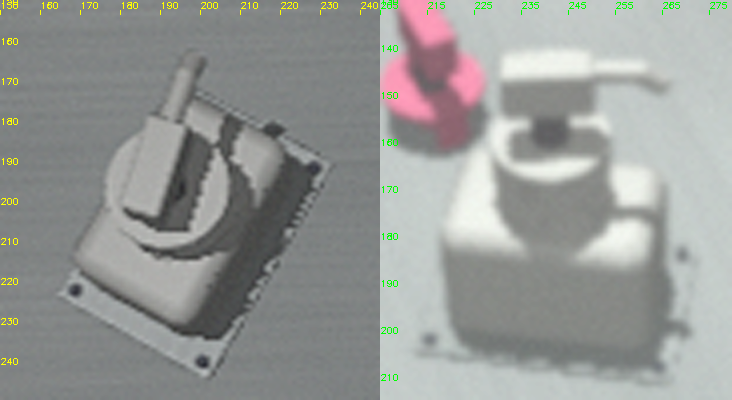

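```bash
cat > h.py <<'E'
import numpy as np
from station import camera_params
def ray(n,u,v):
    p=camera_params(n);f=192/np.tan(np.radians(p["fovy"]/2));E=np.array(p["extrinsics"])
    d=E[:3,:3]@np.array([(u-p["cx"])/f,(v-p["cy"])/f,1]);return E[:3,3],d
def at(n,u,v,z):
    o,d=ray(n,u,v);return o+d*(z-o[2])/d[2]
def tri(a,b):
    (o1,d1),(o2,d2)=ray("top",*a),ray("side",*b);A=np.stack([d1,-d2],1)
    s=np.linalg.lstsq(A,o2-o1,rcond=None)[0];p,q=o1+s[0]*d1,o2+s[1]*d2;return (p+q)/2,np.linalg.norm(p-q)
def proj(n,X):
    p=camera_params(n);f=192/np.tan(np.radians(p["fovy"]/2));E=np.array(p["extrinsics"])
    c=(np.atleast_2d(X)-E[:3,3])@E[:3,:3];return c[:,:2]/c[:,2:]*f+[p["cx"],p["cy"]]
E
python3 - <<'E'
from h import *
yaw=lambda v:np.degrees(np.arctan2(v[1],v[0]))
T=np.array([at("top",*c,.19) for c in[(187.5,178.75),(196.75,180.5),(189.5,204.25),(180.5,202.25)]])
print("bar top(top)",T.round(4).tolist(),T.mean(0),"yaw",yaw(T[0]-T[3]),yaw(T[1]-T[2]),np.linalg.norm(T[0]-T[3]),np.linalg.norm(T[0]-T[1]))
S=np.array([at("side",*c,.19) for c in[(230.5,141.7),(249.6,140.6),(250.7,147),(230.9,147.4)]])
print("side",S.mean(0),"yaw",yaw(S[1]-S[0]),yaw(S[2]-S[3]),np.linalg.norm(S[1]-S[0]),np.linalg.norm(S[2]-S[1]))
print(tri(proj("top",T.mean(0))[0],(240.4,144.2)))
for z in(0,.004):
    A,B,C=[at("top",*c,z) for c in[(168.75,222.5),(200.75,240.25),(228.75,192)]]
    print("holes ctr",(A+C)/2,yaw(C-B),yaw(A-B)-90,np.linalg.norm(C-B),np.linalg.norm(A-B))
print("tall",tri((351,181),(298,238)))
E
```

```text
bar top(top) [[0.5274, 0.1829, 0.19], [0.5233, 0.1645, 0.19], [0.4758, 0.1787, 0.19], [0.4802, 0.1964, 0.19]] [0.50166861 0.18064253 0.19      ] yaw -15.908844062322775 -16.57799202637924 0.049037297203438586 0.018844214139292433
side [0.50330335 0.17645585 0.19      ] yaw -16.736777065426693 -19.887145514511236 0.04742699920549291 0.023314030121078154
(array([0.50371869, 0.18122359, 0.1851771 ]), np.float64(0.0020050837881233096))
holes ctr [0.50270366 0.18184202 0.        ] -30.663440125028835 -30.108816569289722 0.1340626939206596 0.08860243285249687
holes ctr [0.50200584 0.18138328 0.004     ] -30.663440125028835 -30.10881656928973 0.13352658636681367 0.08824811777682438
tall (array([ 0.51485909, -0.14107015,  0.19641974]), np.float64(0.004296371308025976))
```

```bash
cat >> h.py <<'E'
from scipy.spatial.transform import Rotation as Ro
from station import status
def st():
    s=status.sense();R=Ro.from_quat(s["tool_rot"]).as_matrix();p=np.array(s["tcp_pos"])
    print("t",round(s["t"],2),"tcp",p.round(4),"q",np.round(s["q"],3),"gap",round(s["finger_gap"],3),"F",np.round(s["force"],1),"M",np.round(s["ft_torque"],2))
    print("jaw yaw",np.degrees(np.arctan2(R[1,2],R[0,2])).round(2),"y yaw",np.degrees(np.arctan2(R[1,1],R[0,1])).round(2),"xaxis",R[:,0].round(4))
    return s,R,p
E
python3 - <<'E'
from h import *
s,R,p=st()
print("shift tool mm",R.T@(np.array([.5025,.181,.230])-p)*1000)
E
```

```text
t 0.1 tcp [0.2038 0.5901 0.2305] q [ 1.059  0.528  1.434  0.     1.181 -0.178] gap 1.001 F [-0.6 -0.5 -1.1] M [-0.04  0.02  0.01]
jaw yaw 70.93 y yaw 160.93 xaxis [-9.0e-04 -1.7e-03 -1.0e+00]
shift tool mm [   0.85655781 -415.94451445 -289.11333816]
```

Call:
arm_command(
  series=[
    [[0,-40,-28,-0.005],[0,-40,-28,-0.005],[0,-40,-28,-0.005],[0,-40,-28,-0.005],[0,-40,-28,-0.005],[0,-40,-28,-0.005],[0,-40,-28,-0.005],[0,-40,-28,-0.005],[0,-40,-28,-0.005],[0,-20,-14,-0.005]],
  ],
  jaw=100,
)

```text
t: 1.1
tcp_pos: [0.4866, 0.2179, 0.2311]
tool_rot: [-0.424, 0.566, 0.423, 0.566]
force: [0.3, 0.9, 0.4]
finger_gap: 1.002
```

Run:
```python
from h import *
s,R,p=st()
print("shift tool mm",R.T@(np.array([.5025,.181,.156])-p)*1000)
```

```text
t 1.1 tcp [0.4866 0.2179 0.2311] q [ 2.120e-01  4.040e-01  1.663e+00 -1.000e-03  1.073e+00 -1.073e+00] gap 1.002 F [0.3 0.9 0.4] M [ 0.06 -0.01 -0.01]
jaw yaw 73.62 y yaw 163.62 xaxis [ 9.e-04 -8.e-04 -1.e+00]
shift tool mm [ 75.15972452 -25.54493459 -30.93727209]
```

Call:
arm_command(
  series=[
    [[0,-13,-16,0],[0,-12,-15,0],[25,0,0,0],[25,0,0,0],[25,0,0,0],[0,0,0,0],[0,0,0,0]],
  ],
)

```text
t: 1.8
tcp_pos: [0.4995, 0.1843, 0.1561]
tool_rot: [-0.424, 0.566, 0.425, 0.565]
force: [0.0, 0.6, -0.4]
finger_gap: 1.004
```

Run:
```python
from h import *
from station import snapshot
import cv2
s,R,p=st()
print("shift tool mm",R.T@(np.array([.5025,.181,.156])-p)*1000)
a=snapshot("top")[150:250,130:260,::-1];b=snapshot("side")[110:210,190:290,::-1]
cv2.imwrite("pics/g1.png",np.hstack([cv2.resize(x,None,fx=3.4,fy=3.4,interpolation=2) for x in(a,b)]))
```

```text
t 1.8 tcp [0.4995 0.1843 0.1561] q [ 0.143  0.511  1.737  0.     0.895 -1.145] gap 1.004 F [ 0.   0.6 -0.4] M [-0.04  0.01 -0.05]
jaw yaw 73.8 y yaw 163.8 xaxis [-1.4e-03 -2.0e-04 -1.0e+00]
shift tool mm [ 0.11256119 -3.84620565 -2.33416106]
```

View pics/g1.png

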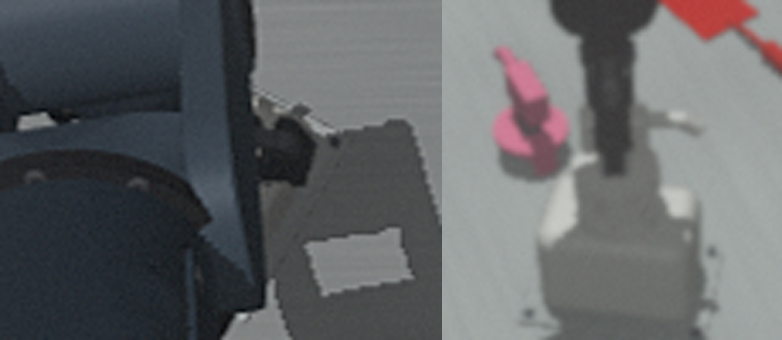

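The finger stands centred in front of the bar in the side view (crop x≈610 of bar 580–650). I'll apply the small correction and grip.

Call:
arm_command(
  series=[
    [[0,-4,-2,0],[0,0,0,0],[0,0,0,0],[0,0,0,0],[0,0,0,0],[0,0,0,0],[0,0,0,0],[0,0,0,0]],
  ],
  jaw=0,
  force=30,
)

```text
t: 2.7
tcp_pos: [0.503, 0.1813, 0.1566]
tool_rot: [-0.425, 0.565, 0.425, 0.566]
force: [-0.4, -0.8, 3.6]
finger_gap: 0.254
```

```bash
python3 -c "
from h import *
st()"
```

```text
t 2.7 tcp [0.503  0.1813 0.1566] q [ 0.137  0.512  1.733 -0.     0.897 -1.151] gap 0.254 F [-0.4 -0.8  3.6] M [-0.04  0.13  0.05]
jaw yaw 73.8 y yaw 163.8 xaxis [ 3.e-04 -0.e+00 -1.e+00]
```

Call:
arm_command(
  series=[
    [[0,0,0,-0.1],[0,0,0,-0.1],[0,0,0,-0.1],[0,0,0,-0.1],[0,0,0,-0.1],[0,0,0,-0.1],[0,0,0,-0.1],[0,0,0,-0.1],[0,0,0,0],[0,0,0,0]],
  ],
)

```text
t: 3.7
tcp_pos: [0.5026, 0.1813, 0.1558]
tool_rot: [-0.611, 0.356, 0.611, 0.356]
force: [-0.1, 1.3, -1.7]
finger_gap: 0.251
```

```bash
python3 -c "
from h import *
st()"
```

```text
t 3.7 tcp [0.5026 0.1813 0.1558] q [ 0.137  0.513  1.733  0.     0.896 -1.949] gap 0.251 F [-0.1  1.3 -1.7] M [-0.   -0.01 -0.02]
jaw yaw 119.51 y yaw -150.49 xaxis [-1.1e-03 -1.0e-04 -1.0e+00]
```

At about +60° the vertical force now reads −1.7 N, so the gripper is carrying the pump. I'll lower it gently.

Call:
arm_command(
  series=[
    [[2,0,0,0],[2,0,0,0],[2,0,0,0],[0,0,0,0]],
  ],
)

```text
t: 4.1
tcp_pos: [0.5026, 0.1813, 0.1499]
tool_rot: [-0.611, 0.356, 0.611, 0.355]
force: [-0.1, -0.3, -2.1]
finger_gap: 0.256
```

No contact force after 6 mm, so it's dropping in.

Call:
arm_command(
  series=[
    [[2,0,0,0],[2,0,0,0],[0.5,0,0,0],[0,0,0,0],[0,0,0,0]],
  ],
)

```text
t: 4.6
tcp_pos: [0.503, 0.1813, 0.1458]
tool_rot: [0.611, -0.356, -0.611, -0.356]
force: [0.2, 0.2, -1.9]
finger_gap: 0.257
```

Call:
arm_command(
  series=[
    [[0.5,0,0,0],[0.5,0,0,0],[0,0,0,0],[0,0,0,0]],
  ],
)

```text
t: 5.0
tcp_pos: [0.5031, 0.1814, 0.1455]
tool_rot: [0.611, -0.355, -0.611, -0.356]
force: [-1.4, 0.1, 5.0]
finger_gap: 0.254
```

Run:
```python
from h import *
from station import snapshot
import cv2
st()
b=snapshot("side")[110:210,190:290,::-1]
cv2.imwrite("pics/g2.png",cv2.resize(b,None,fx=5,fy=5,interpolation=2))
```

```text
t 5.0 tcp [0.5031 0.1814 0.1455] q [ 0.137  0.529  1.742 -0.     0.87  -1.951] gap 0.254 F [-1.4  0.1  5. ] M [-0.04  0.31  0.04]
jaw yaw 119.64 y yaw -150.36 xaxis [ 7.e-04  1.e-04 -1.e+00]
```

View pics/g2.png

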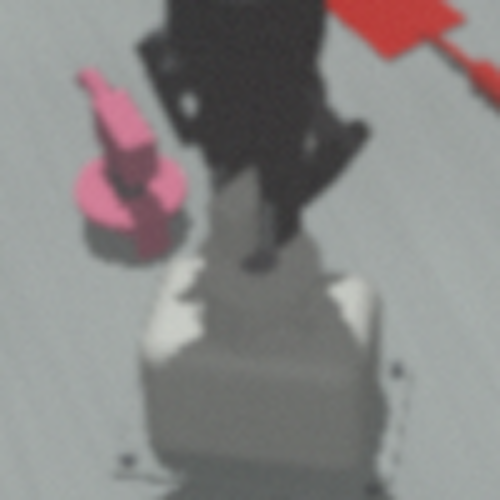

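The picture shows the pump sunk at the neck and still gripped, with the bar at about crop (240,210). Contact came 11 mm down, so it is in the thread start. Next I'll turn it forward, sinking evenly.

Call:
arm_command(
  series=[
    [[0.2,0,0,0.1],[0.3,0,0,0.1],[0.3,0,0,0.1],[0.3,0,0,0.1],[0.3,0,0,0.1],[0,0,0,0]],
  ],
)

```text
t: 5.65
tcp_pos: [0.5042, 0.1812, 0.144]
tool_rot: [0.505, -0.495, -0.504, -0.496]
force: [1.0, -1.1, 3.6]
finger_gap: 0.252
```

```bash
python3 -c "
from h import *
st()"
```

```text
t 5.65 tcp [0.5042 0.1812 0.144 ] q [ 1.360e-01  5.320e-01  1.742e+00 -1.000e-03  8.650e-01 -1.451e+00] gap 0.252 F [ 1.  -1.1  3.6] M [-0.18 -0.08 -0.06]
jaw yaw 90.99 y yaw -179.01 xaxis [ 0.0028 -0.     -1.    ]
```

Going well, with little force. Continuing.

Call:
arm_command(
  series=[
    [[0.3,0,0,0.1],[0.3,0,0,0.1],[0.3,0,0,0.1],[0.3,0,0,0.1],[0.2,0,0,0.07],[0,0,0,0]],
  ],
)

```text
t: 6.25
tcp_pos: [0.503, 0.1814, 0.1426]
tool_rot: [-0.376, 0.599, 0.375, 0.599]
force: [-1.3, -0.8, 6.6]
finger_gap: 0.254
```

```bash
python3 -c "
from h import *
st()"
```

```text
t 6.25 tcp [0.503  0.1814 0.1426] q [ 0.137  0.534  1.744 -0.     0.863 -0.982] gap 0.254 F [-1.3 -0.8  6.6] M [-0.15  0.08 -0.  ]
jaw yaw 64.15 y yaw 154.15 xaxis [ 6.e-04  0.e+00 -1.e+00]
```

Call:
arm_command(
  series=[
    [[0.1,0,0,0.03],[0.1,0,0,0.03],[0,0,0,0]],
  ],
)

```text
t: 6.55
tcp_pos: [0.5026, 0.181, 0.1426]
tool_rot: [-0.358, 0.61, 0.358, 0.609]
force: [-2.3, -2.3, 8.1]
finger_gap: 0.257
```

```bash
python3 -c "
from h import *
st()"
```

```text
t 6.55 tcp [0.5026 0.181  0.1426] q [ 1.370e-01  5.340e-01  1.744e+00 -1.000e-03  8.640e-01 -9.240e-01] gap 0.257 F [-2.3 -2.3  8.1] M [-0.45  0.39  0.23]
jaw yaw 60.84 y yaw 150.84 xaxis [-3.0e-04 -1.1e-03 -1.0e+00]
```

Call:
arm_command(
  series=[
    [[0,0,0,0.02],[0,0,0,0.02],[0,0,0,0]],
  ],
)

```text
t: 6.85
tcp_pos: [0.5026, 0.1808, 0.1426]
tool_rot: [-0.347, 0.617, 0.346, 0.616]
force: [-2.5, -1.3, 8.2]
finger_gap: 0.254
```

```bash
python3 -c "
from h import *
st()"
```

```text
t 6.85 tcp [0.5026 0.1808 0.1426] q [ 0.137  0.534  1.744 -0.003  0.864 -0.886] gap 0.254 F [-2.5 -1.3  8.2] M [-0.3   0.39  0.93]
jaw yaw 58.75 y yaw 148.75 xaxis [-1.0e-04 -2.1e-03 -1.0e+00]
```

The torque rose to 0.93 Nm at about 0° and the pump has sunk 13.9 mm in all, so it's at the stop. Release and retreat.

Call:
arm_command(
  series=[
    [[0,0,0,0],[0,0,0,0],[0,0,0,0],[0,0,0,0],[0,0,0,0],[-10,0,0,0],[-25,0,0,0],[-30,0,0,0],[-30,0,0,0],[-30,0,0,0]],
  ],
  jaw=100,
)

```text
t: 7.85
tcp_pos: [0.5028, 0.1813, 0.2687]
tool_rot: [-0.345, 0.617, 0.345, 0.618]
force: [0.9, 0.1, -0.9]
finger_gap: 1.002
```

Call:
arm_command(
  series=[
    [[0,35,30,0],[0,35,30,0],[0,35,30,0],[0,35,30,0],[0,35,30,0],[0,35,30,0],[0,0,0,0]],
  ],
)

```text
t: 8.55
tcp_pos: [0.4164, 0.4498, 0.2676]
tool_rot: [-0.346, 0.616, 0.347, 0.617]
force: [-1.2, -1.2, -0.5]
finger_gap: 0.998
```

Run:
```python
from h import *
from station import snapshot
import cv2
st()
A=snapshot("top")[:,:,::-1];B=snapshot("side")[:,:,::-1];cv2.imwrite("pics/top1.png",A);cv2.imwrite("pics/side1.png",B)
z=lambda x:np.clip(cv2.resize(x,None,fx=4,fy=4,interpolation=2)*1.3,0,255).astype(np.uint8)
cv2.imwrite("pics/g3.png",np.hstack([z(A[150:250,150:245]),z(B[120:220,195:295])]))
t0=cv2.imread("pics/top0.png");print("tall diff",cv2.absdiff(t0,A)[155:215,315:420].max())
```

```text
t 8.55 tcp [0.4164 0.4498 0.2676] q [ 0.641  0.472  1.425  0.002  1.242 -0.384] gap 0.998 F [-1.2 -1.2 -0.5] M [-0.01  0.02 -0.05]
jaw yaw 58.69 y yaw 148.69 xaxis [ 6.0e-04  3.4e-03 -1.0e+00]
tall diff 12
```

View pics/g3.png

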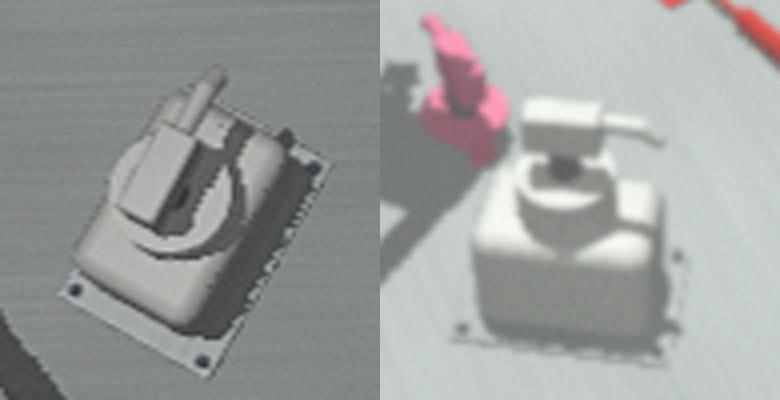

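Run:
```python
from h import *
yaw=lambda v:np.degrees(np.arctan2(v[1],v[0]))
T=np.array([at("top",150+x/4,150+y/4,.176) for x,y in[(165,122),(204,140),(157,223),(117,203)]])
print(T.mean(0),yaw(T[0]-T[3]),yaw(T[1]-T[2]))
c=np.array([(526,98),(604,103),(601,132),(523,124)]).mean(0)
print(tri(proj("top",T.mean(0))[0],(195+(c[0]-380)/4,120+c[1]/4)))
```

```text
[0.5013364  0.17931097 0.176     ] -30.12993957694798 -29.288798023526113
(array([0.50360426, 0.17979099, 0.17154117]), np.float64(0.002625759167331437))
```

```bash
python3 -c "
from station import ticket
print(ticket.sign_off())"
```

```text
the job is handed in; nothing more can be done
None
```

The pump is screwed home on the squat dispenser and the job is handed in, about 8.6 s into the 35 s allowed.

- **Backward turn:** I gripped the bar and turned it to about +60°. It dropped into the thread start, with contact after roughly 11 mm.
- **Forward turn:** I turned it clockwise while lowering it about 3 mm. At the stop the torque rose to 0.93 N m; I then let go and backed off.
- **Last checks:** The spout is at about −29.7° against −30.4° for the dispenser's long side, so in line within my measuring error. The pump head sank 13.6 mm by the cameras and 13.9 mm by the arm, against 14 mm expected. In the top camera view, the area around the tall dispenser shows no change beyond image noise.
- **Disagreement:** The two camera views missed each other by 2–3 mm when triangulated, and put the pump 3–5 mm lower than its stated height both before and after. I relied on the height difference instead.

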